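# Change the bench dust extraction over and start it

## Robot

A 6-joint arm with a two-finger parallel gripper is mounted at the origin on the work surface. World frame = base frame: x ahead of the robot, y to its left, z up, the work surface at z = 0. Lengths are in mm, angles in rad, forces in N, time in s.
With the tool pointing down it reaches from about 350 to 875 mm from the base axis. Payload 4.2 kg.
Tool frame: the origin (TCP) lies midway between the tips of the shut fingers; the grasp point (between the pads) lies 19 mm behind it (arm.tcp_to_grasp is the distance from the TCP to the grasp point, in mm); z points along the fingers, y is the line along which they close (so a half turn about z gives the same grasp; the last joint's range is limited). The gripper opens to 85 mm and grips with 20 to 120 N. Pads are 22 mm wide; open, the fingers measure 114 mm over their backs; the gripper's body (76 mm by 85 mm) begins 54 mm behind the grasp point. The pads swing forward as they close: fully open they stand 13 mm farther back than shut.
Start: joints at [-0.964, 0.385, 0.008, 0, -1.194, -0.259], TCP at [213.033, -587.551, 231.312] pointing down, gripper open.
Joint ranges: [-3.14, 3.14], [-1.21, 2.06], [-1.07, 1.41], [-3.16, 2.05], [-2.99, -0.16], [-3.1, 3.1]. Speed limits (rad/s): [2.79, 2.79, 3.14, 3.14, 3.14, 3.14].

## Interface

Orientations are given as a unit quaternion [x, y, z, w].
In Python, from bench import arm, get_image gives the robot as it stands.
- The arm moves only by the tool drive_tool, never from a script. Its argument "deltas" is a list of rows, each a list of 2 entries, a list of its own where there are three numbers: the shift along the tool's x, y, z in cm, then the turn, a rotation vector about the tool's x, y, z in degrees. In form: [[[x, y, z], [ax, ay, az]], ...]. A call has 1 to 12 rows; each row shifts and turns the commanded pose from where the row before left it, along the tool's axes as they then stand; what a row does not reach is not made up. A row lasts 1/10 s, in which the tool goes at most 50 mm and 8.59 degrees, less where a joint would pass 70% of its speed; a pose out of reach is approached as far as the arm can. A call with a gripper value outside its range is refused whole. "claw" is the finger opening in cm, from 0 to 8.54, set as the call begins (left out, the last holds). The fingers move at their own pace and stop on an object; the grip force is fixed at half the most. Time passes only in rows, so rows that do not move let the fingers close. It gives the time, the measured TCP pose, the force, the opening and the grip force at its end, in the units of the state.
- arm.read_state(): the state, without advancing time (a new reading comes with each control period).
- get_image(name): name is "scene" or "top" or "wrist"; returns a dict with "img" (400x640x3 uint8, red, green, blue), "fx", "fy", "cx", "cy" (pixels), "eye" and "orientation" of the camera in the world; the wrist camera has in their place "mount" (4x4, takes a point from camera to tool coordinates, whose origin is the TCP and whose axes are the flange's). Camera axes: x right, y down, z forward; pixel columns grow to the right and rows downward; lengths in mm; the calibration is good to about 2 mm. A picture is of the moment at which its call begins: read the wrist's pose just before it. There is no depth.
- arm.job_done(): hands the job in; it is judged then, once.
The state is a dict: "clock": time; "joints": joint angles; "joint_vel": joint speeds; "joint_efforts": joint torques, N m; "position": TCP position; "ee_rot": TCP orientation; "contact_force": force on the tool from outside, world axes, zero at the start; "wrist_torque": the same for the moment, N m; "gripper_width": finger opening in mm; "grasp_force": force on a finger pad.
Only numpy, scipy, OpenCV 4.12 (cv2) and the standard library are available. Lean on these libraries where they do the work, as an engineer would, in place of code of your own. Each camera call takes 0.05 s, during which the arm holds its last target. There are 200 camera calls.

## Task

Change the bench's dust extraction over from the wide port to the small one: slide the wide port's gate fully shut and the small port's gate fully open, each to its end stop. Then slide the suction control until its grip stands level with the steel pointer beside its track, and only after that press the start button right down and let it go. Leave the sanding block, honing guide, hand plane and jar that stand among them where they are.

Things in the scene. Friction and masses are not known exactly. Their poses are not given: they have to be found in the camera images.
- wide_gate: Frame of the wide dust gate, fixed flat on the bench: a plywood square 110 x 110 mm, 16 mm high, with a round port of 80 mm in its middle. Origin: centre of the underside. An aluminium blade 92 mm wide and 4 mm thick (top 9.5 mm above the bench) slides out of the frame's -x side; through the port one sees the blade (shut) or darkness (open). It stands in any of three places side by side.
- wide_blade (a joint): How far the wide gate's blade is drawn out along the frame's -x: 0 = shut (inner end stop), 0.080 m = fully open (outer end stop). It stays where it is left; about 3 N moves it.
- wide_blade_tab (a point): Top centre of the upright wooden tab at the outer end of the wide gate's blade, by which it is pushed either way: 12 mm thick along x, 50 mm wide along y, from 9.5 to 59.5 mm above the bench. Its centre line is 85 mm from the frame's centre when shut, 165 mm when open. Axes as the frame.
- small_gate: Frame of the small dust gate, made like the wide one: plywood square 74 x 74 mm, 16 mm high, round port of 44 mm. Origin: centre of the underside. Its blade, 56 mm wide, also slides out of the -x side.
- small_blade (a joint): How far the small gate's blade is drawn out along the frame's -x: 0 = shut, 0.050 m = fully open (outer end stop). About 3 N moves it.
- small_blade_tab (a point): Top centre of the upright wooden tab of the small gate's blade: 12 mm thick along x, 36 mm wide along y, from 9.5 to 59.5 mm above the bench. Its centre line is 67 mm from the frame's centre when shut (30 mm clear of the frame's edge), 117 mm when open. Axes as the frame.
- panel: Grey control box of the extractor, fixed on the bench: 155 mm along x, 175 mm along y, 45 mm high. Origin: on the bench, under the box's +x edge (2.5 mm inside it) and midway along y; the box reaches from x = -0.1525 to +0.0025. It carries the suction slider's track (along y, 150 mm long, 40 mm wide, 14 mm high, dark, centred at x = -0.045) and the start button.
- suction (a joint): Place of the suction slider's grip along its track: 0 at the box's -y end, 0.100 m at its +y end; grows to the box's +y. It stays where it is left; about 2 N moves it.
- suction_top (a point): Top centre of the suction slider's white upright grip: 28 mm along x, 20 mm along y (the way it slides), 40 mm high, its top 99.5 mm above the bench. Axes as the box.
- pointer: Small upright steel pointer fixed on the control box on the +x side of the slider's track: 10 mm along x, 8 mm along y, 30 mm high (top 75 mm above the bench). Origin: centre of its underside; its axes are those of the box. The grip is level with it when both have the same y in these axes.
- start (a joint): How far the start button is pressed: 0 = released, 0.006 m = right down (about 5 N). It springs back.
- start_top (a point): Centre of the top face of the round grey start button, 28 mm wide, in a black housing on the control box, near its -x edge. It is pressed straight down.
- sanding_block: Loose cork sanding block, 50 x 38 x 26 mm; origin under its centre. Bystander.
- honing_guide: Loose metal honing guide, 34 x 64 x 24 mm; origin under its centre. Bystander.
- block_plane: Loose small hand plane, 150 x 45 x 45 mm; origin under its centre. Bystander.
- wax_jar: Loose glass jar with a metal lid, 64 mm wide, 60 mm high; origin under its centre. Bystander.
Mind the look-alikes: they are no part of the job. Leave any green or pink look-alike of the small_gate alone.

How it is judged:
By the outcome, as a careful person would: the job done as asked, in the order asked, and still so for the second after the job is handed in, with the robot touching nothing.
It also fails if it takes over 64 s, if anything falls off the work surface, if the arm or the gripper's body presses on something with over 40 N, if the wrist force passes 120 N, or if a joint passes its speed limit or range.

## Working session

There is one attempt and no reset: what is moved stays moved. The work goes in short steps, Python scripts to look and compute and a tool call to move; the robot and the scene stay as the last step left them, time stands still between calls to the robot, and variables do not carry over. Pictures are saved under pics/ and viewed, at most 10 in all, crops included, and the job is handed in when it is done.

Besides the shell and the picture viewer there is one more tool, called after ">>>" as a command line: name --argument value ..., lists and objects as JSON in quotes. drive_tool: Moves the arm, as the interface text tells. Its arguments: {"type":"object","properties":{"deltas":{"type":"array"},"claw":{"type":"number"}},"required":["deltas"]}

```bash
mkdir -p pics; python3 - <<'E'
from bench import arm,get_image
import cv2,json
s=arm.read_state();print(s['position'],s['ee_rot'],s['clock'])
for n in("scene","top"):
    d=get_image(n);cv2.imwrite(f"pics/{n}0.png",d["img"][:,:,::-1]);print(n,{k:v for k,v in d.items() if k!="img"})
E
```

```text
[ 212.83812015 -587.02011085  230.19558273] [-1.72943502e-01  9.84931122e-01  1.08280712e-03 -2.39347870e-04] 0.0
scene {'fx': 372.0317366421043, 'fy': 372.0317366421043, 'cx': 322.69625506569554, 'cy': 202.4104881764092, 'eye': array([ 992.16182345, -670.54258804,  748.63318116]), 'orientation': array([ 0.86618474,  0.26528131, -0.13286407, -0.4021156 ])}
top {'fx': 469.4227290236843, 'fy': 469.4227290236843, 'cx': 321.8448168126948, 'cy': 206.5195525639558, 'eye': array([ 355.29338838,  -59.74936239, 1174.91427579]), 'orientation': array([-0.69881483,  0.7114188 , -0.05117248,  0.05406016])}
```

View pics/top0.png

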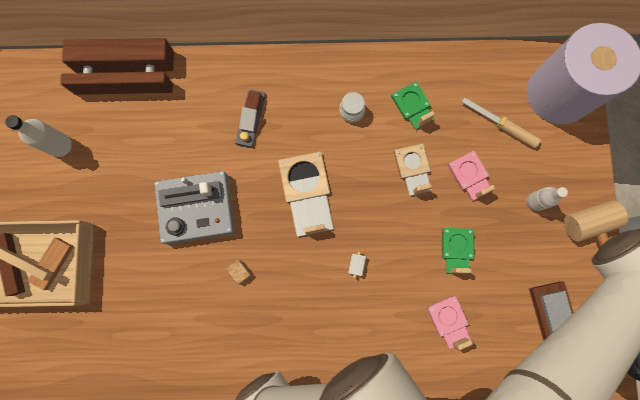

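View pics/scene0.png

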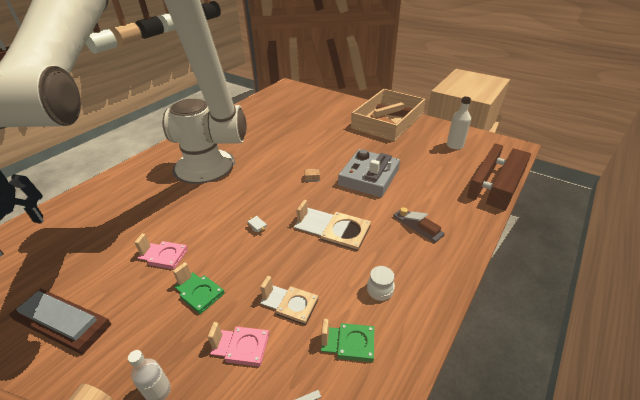

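The top view shows plywood gates: the wide gate at (304,178) with its blade out, and the small gate at (412,162). The look-alikes are green at (412,103) and (458,243), and pink at (470,172) and (449,318). The panel is at (195,208), with the grip near (205,188), the pointer near (184,180), and a round knob or button at (175,226). I choose the two plywood gates and check them in a close crop.

```bash
cat > h.py <<'E'
import numpy as np,cv2
from scipy.spatial.transform import Rotation as R
def ray(d,uv,z,st=None):
    "pixel -> world point on plane z"
    v=np.array([(uv[0]-d["cx"])/d["fx"],(uv[1]-d["cy"])/d["fy"],1.])
    if st is not None:
        T=np.eye(4);T[:3,:3]=R.from_quat(st["ee_rot"]).as_matrix();T[:3,3]=st["position"];T=T@np.array(d["mount"])
        e,v=T[:3,3],T[:3,:3]@v
    else: e,v=np.array(d["eye"]),R.from_quat(d["orientation"]).as_matrix()@v
    return e+v*(z-e[2])/v[2]
E
python3 - <<'E'
from bench import get_image
from h import *
d=get_image("top");im=np.ascontiguousarray(d["img"][:,:,::-1])
cv2.imwrite("pics/crop1.png",cv2.resize(im[80:280,140:440],None,fx=2.66,fy=2.66,interpolation=cv2.INTER_CUBIC))
hsv=cv2.cvtColor(im,cv2.COLOR_BGR2HSV)
for p in [(304,160),(290,165),(330,190),(412,151),(315,229),(422,188),(150,215),(205,188)]: print(p,hsv[p[1],p[0]])
for n,p,z in [("wide",(304,178),16),("wtab",(315,229),59.5),("small",(412,162),16),("stab",(422,188),59.5),("grip",(205,187),99.5),("ptr",(184,180),75),("knob",(175,226),60)]: print(n,ray(d,p,z).round())
E
```

```text
(304, 160) [ 16 101 206]
(290, 165) [ 17  98 219]
(330, 190) [ 12 156  88]
(412, 151) [ 16 101 207]
(315, 229) [ 17 109 209]
(422, 188) [ 17 107 217]
(150, 215) [ 13 149 169]
(205, 188) [ 19  34 232]
wide [603. -13.  16.]
wtab [469. -39.  60.]
small [ 639. -287.   16.]
stab [ 564. -299.   60.]
grip [568. 215. 100.]
ptr [591. 272.  75.]
knob [482. 295.  60.]
```

View pics/crop1.png

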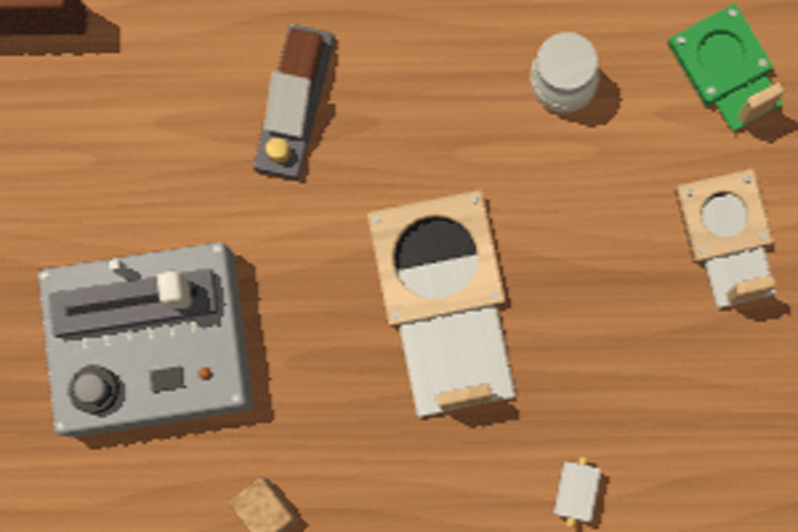

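The crop confirms the choice. The wide gate at crop (437,258) is half open and its tab is at (466,397). The plywood small gate at (724,214) shows blade in its port, so it is nearly shut, with its tab at (752,291). The panel has the grip at (174,289), the pointer at (116,266) and the start button at (92,388).

```bash
cat >> h.py <<'E'
def c2p(p): return (140+(p[0]+.5)/2.66-.5, 80+(p[1]+.5)/2.66-.5)
def yaw(v): return np.degrees(np.arctan2(v[1],v[0]))
E
python3 - <<'E'
from bench import get_image
from h import *
d=get_image("top")
f=lambda p,z:ray(d,c2p(p),z)[:2]
# corners TL TR BR BL in image (TL=+x,+y)
for n,c,z in [("wide",[(369,213),(481,192),(507,302),(392,324)],16),("small",[(677,186),(753,170),(774,243),(695,262)],16),("panel",[(40,271),(223,243),(247,406),(60,433)],45)]:
    P=np.array([f(p,z) for p in c]);
    print(n,P.mean(0).round(1),"yaw",yaw(P[0]+P[1]-P[2]-P[3]).round(1),yaw(P[0]+P[3]-P[1]-P[2]).round(1)-90,"size",np.linalg.norm(P[0]-P[3]).round(),np.linalg.norm(P[0]-P[1]).round())
for n,p,z in [("wtab",(465,394),59.5),("stab",(751,289),59.5),("grip",(174,286),99.5),("ptr",(115,263),75),("btn",(91,388),65)]: print(n,f(p,z).round(1))
E
```

```text
wide [606.7 -13. ] yaw 11.6 9.900000000000006 size 110.0 109.0
small [ 642.7 -287.1] yaw 11.8 11.900000000000006 size 76.0 75.0
panel [530.6 256.8] yaw 8.9 7.5 size 152.0 171.0
wtab [471.7 -38.2]
stab [ 562.7 -299.2]
grip [567.3 214.9]
ptr [594.2 274.7]
btn [482.5 296.3]
```

>>> drive_tool --deltas '[[[0,0,0],[0,0,4.25]],[[0,0,0],[0,0,4.25]],[[-4.36,2.08,0],[0,0,0]],[[-4.36,2.08,0],[0,0,0]],[[-4.36,2.08,0],[0,0,0]],[[-4.36,2.08,0],[0,0,0]],[[-4.36,2.08,0],[0,0,0]],[[-4.36,2.08,0],[0,0,0]],[[-4.36,2.08,0],[0,0,0]],[[-4.36,2.08,0],[0,0,0]],[[-4.36,2.08,0],[0,0,0]],[[-4.36,2.08,0],[0,0,0]]]' --claw 0

```text
clock: 1.4
position: [600.4, -295.8, 231.2]
ee_rot: [-0.1, 0.995, 0.0, -0.0]
contact_force: [-0.3, -0.7, 0.9]
gripper_width: 0.0
grasp_force: 0.0
```

>>> drive_tool --deltas '[[[0,0,0],[0,0,0]],[[0,0,0],[0,0,0]],[[0,0,0],[0,0,0]]]'

```text
clock: 1.7
position: [598.5, -297.6, 231.1]
ee_rot: [-0.099, 0.995, 0.0, -0.0]
contact_force: [0.1, 0.2, 0.3]
gripper_width: 0.2
grasp_force: 0.0
```

```bash
python3 - <<'E'
from bench import arm,get_image
from h import *
s=arm.read_state();d=get_image("wrist");cv2.imwrite("pics/w1.png",d["img"][:,:,::-1]);print(d["mount"],d["fx"],d["cx"],d["cy"]);print(s["position"],s["ee_rot"],yaw(-R.from_quat(s["ee_rot"]).as_matrix()[:,0]),s["contact_force"])
E
```

```text
[[ 3.77666919e-04 -9.59880156e-01 -2.80410314e-01  7.27606653e+01]
 [ 9.99999913e-01  4.12763218e-04 -6.61043320e-05  1.13492018e+00]
 [ 1.79195300e-04 -2.80410265e-01  9.59880228e-01 -1.42122028e+02]
 [ 0.00000000e+00  0.00000000e+00  0.00000000e+00  1.00000000e+00]] 304.0099686339128 325.0556451847556 200.17794402231794
[ 598.54907229 -297.61896229  231.08377831] [-9.92892694e-02  9.95058532e-01  1.23727487e-04 -3.77679029e-04] 11.396497451280986 [0.07820402 0.24806631 0.29811874]
```

View pics/w1.png

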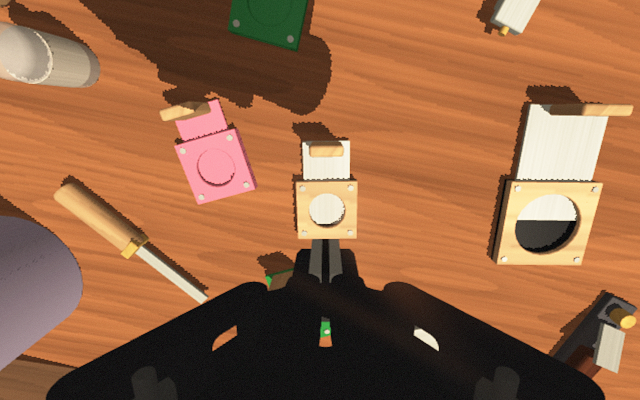

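The wrist view shows the small plywood gate (corners about (297,180) to (357,239)) in line with the fingers, with its tab top at (326,151). The wide gate is on the right, with its tab at about (592,110).

```bash
python3 - <<'E'
from bench import arm,get_image
from h import *
s=arm.read_state();d=get_image("wrist")
q=lambda p,z:ray(d,p,z,s)
Rt=R.from_quat(s["ee_rot"]).as_matrix()
for n,p,z in [("c1",(297,180),16),("c2",(357,179),16),("c3",(357,238),16),("c4",(296,239),16),("tab",(326,151),59.5),("W1",(513,180),16),("W2",(601,181),16),("W3",(583,265),16),("W4",(496,264),16),("wtab",(592,110),59.5)]:
    w=q(p,z); print(n,w.round(1),"tool",(Rt.T@(w-s["position"])).round(1))
E
```

```text
c1 [ 610.9 -328.7   16. ] tool [ -6.4 -32.6 215.4]
c2 [ 595.5 -258.3   16. ] tool [ -5.2  39.5 215.4]
c3 [ 670.1 -241.    16. ] tool [-81.7  41.7 215.3]
c4 [ 686.8 -316.8   16. ] tool [-83.1 -35.8 215.3]
tab [ 564.8 -302.6   59.5] tool [ 33.7   2.1 171.9]
W1 [559.7 -74.3  16. ] tool [ -6.3 227.  215.4]
W2 [540.   29.9  16. ] tool [ -7.5 333.  215.4]
W3 [649.  57.  16.] tool [-119.7  338.1  215.4]
W4 [670.1 -54.9  16. ] tool [-118.3  224.2  215.3]
wtab [473.2 -52.4  59.5] tool [ 74.2 265.4 171.9]
```

>>> drive_tool --deltas '[[[0,0.25,4],[0,0,0]],[[0,0,4],[0,0,0]],[[0,0,4],[0,0,0]],[[0,0,4],[0,0,0]],[[0,0,2.6],[0,0,0]],[[0,0,1],[0,0,0]],[[0,0,0],[0,0,0]],[[1,0,0],[0,0,0]],[[1,0,0],[0,0,0]],[[1,0,0],[0,0,0]],[[1,0,0],[0,0,0]],[[0.5,0,0],[0,0,0]]]'

```text
clock: 3.0
position: [555.1, -304.6, 37.2]
ee_rot: [-0.1, 0.995, -0.001, 0.002]
contact_force: [4.1, -0.6, 2.9]
gripper_width: 0.0
grasp_force: 1.6
```

>>> drive_tool --deltas '[[[0.4,0,0],[0,0,0]],[[0.3,0,0],[0,0,0]],[[0.2,0,0],[0,0,0]],[[0,0,0],[0,0,0]],[[0,0,0],[0,0,0]]]'

```text
clock: 3.5
position: [545.4, -305.3, 34.9]
ee_rot: [-0.1, 0.995, 0.0, -0.001]
contact_force: [2.5, -0.1, 2.2]
gripper_width: -0.1
grasp_force: 1.2
```

>>> drive_tool --deltas '[[[0.2,0,0],[0,0,0]],[[0.1,0,0],[0,0,0]],[[0,0,0],[0,0,0]],[[0,0,0],[0,0,0]]]'

```text
clock: 3.9
position: [545.4, -305.4, 35.0]
ee_rot: [-0.1, 0.995, -0.0, 0.002]
contact_force: [7.4, 2.6, -1.9]
gripper_width: 0.3
grasp_force: 4.1
```

>>> drive_tool --deltas '[[[0.2,0,0],[0,0,0]],[[0,0,0],[0,0,0]],[[0,0,0],[0,0,0]]]'

```text
clock: 4.2
position: [545.4, -305.5, 35.1]
ee_rot: [-0.1, 0.995, -0.001, 0.004]
contact_force: [12.0, 4.5, -3.8]
gripper_width: -0.1
grasp_force: 6.1
```

>>> drive_tool --deltas '[[[-2,0,0],[0,0,0]],[[0,0,-4],[0,0,0]],[[0,0,-4],[0,0,0]],[[0,0,-4],[0,0,0]],[[1.11,3.97,0],[0,0,0]],[[1.11,3.97,0],[0,0,0]],[[1.11,3.97,0],[0,0,0]],[[1.11,3.97,0],[0,0,0]],[[1.11,3.97,0],[0,0,0]],[[1.11,3.97,0],[0,0,0]],[[1.11,3.97,0],[0,0,0]],[[0,0,0],[0,0,0]]]'

```text
clock: 5.4
position: [424.7, -43.5, 154.2]
ee_rot: [-0.102, 0.995, 0.0, -0.003]
contact_force: [0.7, -0.3, 1.0]
gripper_width: 0.3
grasp_force: 0.0
```

>>> drive_tool --deltas '[[[0,0,0],[0,0,0]],[[0,0,0],[0,0,0]]]'

```text
clock: 5.6
position: [428.7, -46.2, 154.8]
ee_rot: [-0.099, 0.995, -0.0, -0.001]
contact_force: [-0.1, 0.1, -0.9]
gripper_width: -0.1
grasp_force: 0.0
```

```bash
python3 - <<'E'
from bench import arm,get_image
from h import *
s=arm.read_state();d=get_image("wrist");e=get_image("top")
a=d["img"][:,:,::-1];b=e["img"][80:280,140:460,::-1]
print(s["position"],yaw(-R.from_quat(s["ee_rot"]).as_matrix()[:,0]))
cv2.imwrite("pics/w2.png",np.hstack([cv2.resize(a,(480,300)),cv2.resize(b,(320,200)).copy() if 0 else cv2.copyMakeBorder(b,0,100,0,0,cv2.BORDER_CONSTANT)]))
E
```

```text
[428.71708454 -46.17594284 154.79542951] 11.383873616577254
```

View pics/w2.png

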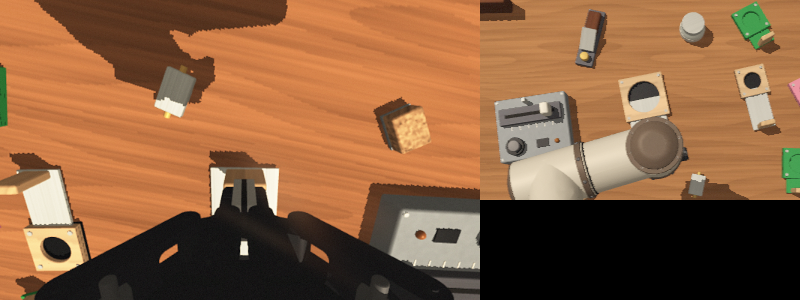

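The small gate's port is dark, so it is open. In the wrist view the fingers stand centred outside the wide tab at about (245,180), clear of the honing guide at (175,92) and the sanding block at (405,127).

>>> drive_tool --deltas '[[[0,0,4],[0,0,0]],[[0,0,4],[0,0,0]],[[0,0,3],[0,0,0]],[[0,0,1],[0,0,0]],[[0,0,0],[0,0,0]],[[-1,0,0],[0,0,0]],[[-1.2,0,0],[0,0,0]],[[-1.2,0,0],[0,0,0]],[[-1.2,0,0],[0,0,0]],[[-1.2,0,0],[0,0,0]],[[-0.8,0,0],[0,0,0]],[[0,0,0],[0,0,0]]]'

```text
clock: 6.9
position: [496.1, -32.0, 35.3]
ee_rot: [-0.1, 0.995, 0.0, 0.001]
contact_force: [0.4, 0.3, 0.8]
gripper_width: 0.1
grasp_force: 0.0
```

>>> drive_tool --deltas '[[[-0.4,0,0],[0,0,0]],[[-0.3,0,0],[0,0,0]],[[-0.2,0,0],[0,0,0]],[[-0.2,0,0],[0,0,0]],[[0,0,0],[0,0,0]],[[0,0,0],[0,0,0]]]'

```text
clock: 7.5
position: [504.8, -30.2, 35.2]
ee_rot: [-0.1, 0.995, 0.0, 0.0]
contact_force: [-2.1, 0.4, 1.1]
gripper_width: 0.4
grasp_force: 1.0
```

>>> drive_tool --deltas '[[[-0.2,0,0],[0,0,0]],[[0,0,0],[0,0,0]],[[0,0,0],[0,0,0]]]'

```text
clock: 7.8
position: [506.7, -29.9, 35.2]
ee_rot: [-0.1, 0.995, 0.0, 0.0]
contact_force: [-3.1, 0.4, -0.2]
gripper_width: 0.2
grasp_force: 1.2
```

>>> drive_tool --deltas '[[[-0.3,0,0],[0,0,0]],[[0,0,0],[0,0,0]],[[0,0,0],[0,0,0]]]'

```text
clock: 8.1
position: [507.2, -29.9, 35.1]
ee_rot: [-0.099, 0.995, -0.0, -0.003]
contact_force: [-7.4, -1.0, 3.7]
gripper_width: 0.2
grasp_force: 3.7
```

>>> drive_tool --deltas '[[[-0.3,0,0],[0,0,0]],[[0,0,0],[0,0,0]],[[0,0,0],[0,0,0]]]'

```text
clock: 8.4
position: [507.1, -30.0, 34.9]
ee_rot: [-0.099, 0.995, -0.0, -0.006]
contact_force: [-11.5, -1.0, 10.1]
gripper_width: -0.3
grasp_force: 6.4
```

>>> drive_tool --deltas '[[[-0.2,0,0],[0,0,0]],[[0,0,0],[0,0,0]],[[0,0,0],[0,0,0]]]'

```text
clock: 8.7
position: [507.1, -30.0, 34.8]
ee_rot: [-0.099, 0.995, -0.001, -0.008]
contact_force: [-17.0, -0.8, 13.7]
gripper_width: -0.2
grasp_force: 8.3
```

>>> drive_tool --deltas '[[[2.5,0,0],[0,0,0]],[[0,0,-5],[0,0,0]],[[0,0,-5],[0,0,0]],[[0,0,-5],[0,0,0]],[[0,0,-5],[0,0,0]],[[-1.7,3.96,0],[0,0,0]],[[-1.7,3.96,0],[0,0,0]],[[-1.7,3.96,0],[0,0,0]],[[-1.7,3.96,0],[0,0,0]],[[-1.7,3.96,0],[0,0,0]],[[-1.7,3.96,0],[0,0,0]],[[-1.5,3.96,0],[0,0,3.3]]]'

```text
clock: 9.9
position: [551.3, 264.4, 236.1]
ee_rot: [-0.07, 0.998, 0.001, 0.002]
contact_force: [1.4, -1.6, 0.3]
gripper_width: -0.1
grasp_force: 0.0
```

>>> drive_tool --deltas '[[[0,0,0],[0,0,0]],[[0,0,0],[0,0,0]],[[0,0,0],[0,0,0]],[[0,0,0],[0,0,0]]]'

```text
clock: 10.3
position: [550.0, 260.6, 235.8]
ee_rot: [-0.07, 0.998, 0.0, 0.0]
contact_force: [0.2, 0.6, -0.1]
gripper_width: 0.0
grasp_force: 0.0
```

```bash
python3 - <<'E'
from bench import arm,get_image
from h import *
s=arm.read_state();d=get_image("wrist")
a=d["img"][:,:,::-1]
print(s["position"],yaw(-R.from_quat(s["ee_rot"]).as_matrix()[:,0]))
cv2.imwrite("pics/w3f.png",a)
cv2.imwrite("pics/w3.png",cv2.resize(a[20:260,180:480],None,fx=2.5,fy=2.5,interpolation=cv2.INTER_CUBIC))
E
```

```text
[549.99381942 260.61050492 235.82687407] 8.06729217614867
```

View pics/w3.png

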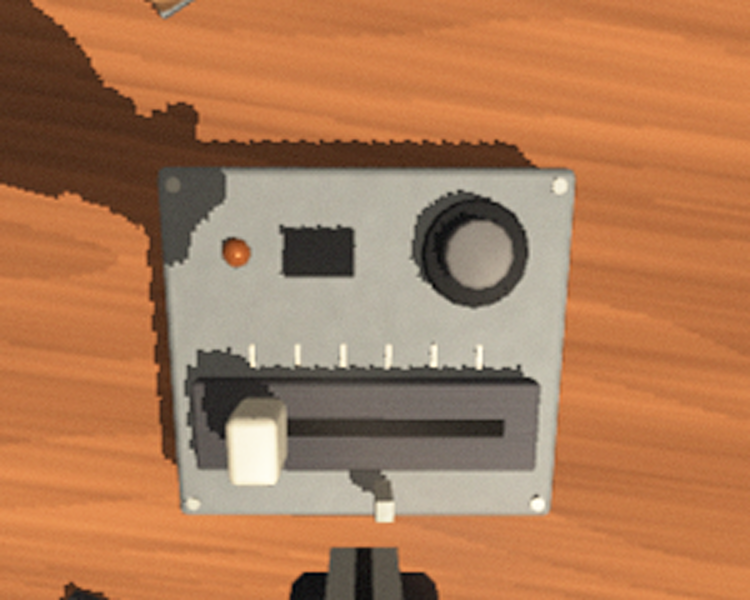

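The crop shows the grip's top face at about (256,447), the pointer's top face at (385,511) and the grey start button in its black housing at (480,254). The box edges are parallel to the image rows, so the tool yaw matches the panel.

```bash
cat >> h.py <<'E'
def tool(d,s,p,z):
    w=ray(d,p,z,s); return w,(R.from_quat(s["ee_rot"]).as_matrix().T@(w-s["position"]))
E
python3 - <<'E'
from bench import arm,get_image
from h import *
s=arm.read_state();d=get_image("wrist")
im=np.ascontiguousarray(d["img"][:,:,::-1]);g=cv2.cvtColor(im,cv2.COLOR_BGR2GRAY)
f=lambda p:(180+(p[0]+.5)/2.5-.5,20+(p[1]+.5)/2.5-.5)
for n,p,z in [("grip",(256,447),99.5),("ptr",(385,511),75),("btn",(480,254),65),("btnz55",(480,254),55),("slotL..slotR",(504,428),59.5),("boxTL",(160,170),45),("boxTR",(575,171),45),("boxBR",(548,514),45),("boxBL",(183,514),45)]:
    w,t=tool(d,s,f(p),z); print(n,w.round(1),"tool",t.round(1))
print(g[222:231:2,322:345].tolist()); print(g[200:206:2,262:302].tolist())
E
```

```text
grip [562.5 222.1  99.5] tool [ -6.9 -39.9 136.4]
ptr [590.5 276.7  75. ] tool [-42.2  10.2 160.9]
btn [480.8 298.8  65. ] tool [ 63.3  47.5 170.8]
btnz55 [480.9 300.3  55. ] tool [ 63.   49.  180.8]
slotL..slotR [551.1 323.3  59.5] tool [ -9.7  61.9 176.4]
boxTL [466.5 165.2  45. ] tool [ 96.2 -82.8 190.7]
boxTR [442.9 334.5  45. ] tool [ 95.9  88.2 190.8]
boxBR [592.4 354.9  45. ] tool [-55.1  87.4 191. ]
boxBL [616.4 185.9  45. ] tool [-55.1 -83.3 190.9]
[[187, 190, 188, 189, 190, 190, 195, 158, 182, 235, 233, 235, 235, 239, 238, 220, 184, 186, 184, 185, 184, 186, 183], [181, 186, 187, 184, 183, 187, 183, 157, 181, 230, 228, 231, 232, 235, 236, 215, 182, 180, 179, 181, 181, 183, 180], [141, 140, 140, 141, 141, 140, 138, 126, 184, 229, 227, 229, 234, 237, 239, 208, 141, 146, 149, 145, 150, 145, 149], [154, 156, 157, 156, 154, 155, 155, 147, 177, 214, 219, 227, 226, 231, 218, 171, 142, 144, 143, 140, 142, 144, 144], [151, 149, 150, 152, 153, 152, 155, 154, 154, 154, 152, 151, 154, 153, 156, 153, 154, 154, 154, 152, 153, 155, 152]]
[[90, 93, 93, 90, 94, 92, 90, 88, 99, 160, 214, 236, 244, 244, 244, 244, 244, 245, 245, 246, 247, 248, 248, 249, 250, 250, 248, 246, 231, 190, 171, 169, 150, 104, 96, 99, 99, 96, 96, 101], [89, 89, 89, 91, 88, 87, 89, 88, 91, 151, 213, 234, 242, 244, 244, 244, 245, 245, 246, 247, 247, 249, 249, 249, 250, 250, 248, 247, 232, 192, 177, 174, 142, 93, 92, 99, 98, 98, 98, 98], [90, 93, 93, 91, 92, 91, 93, 93, 91, 151, 215, 234, 242, 243, 243, 244, 245, 246, 246, 247, 248, 248, 249, 250, 250, 250, 248, 246, 236, 199, 178, 149, 100, 99, 100, 101, 97, 100, 96, 102]]
```

>>> drive_tool --deltas '[[[-0.7,-2,0],[0,0,0]],[[0,-2,0],[0,0,0]],[[0,0,4],[0,0,0]],[[0,0,4],[0,0,0]],[[0,0,2],[0,0,0]],[[0,0,0],[0,0,0]],[[0,0,2],[0,0,0]],[[0,0,2],[0,0,0]],[[0,0,2],[0,0,0]],[[0,0,0.6],[0,0,0]],[[0,0,0],[0,0,0]],[[0,0,0],[0,0,0]]]' --claw 5

```text
clock: 11.6
position: [563.4, 223.3, 71.0]
ee_rot: [-0.071, 0.997, 0.001, 0.001]
contact_force: [0.3, 0.6, -0.6]
gripper_width: 50.1
grasp_force: 0.0
```

>>> drive_tool --deltas '[[[0,0,0],[0,0,0]],[[0,0,0],[0,0,0]],[[0,0,0],[0,0,0]],[[0,0,0],[0,0,0]],[[0,0,0],[0,0,0]]]' --claw 1.6

```text
clock: 12.1
position: [563.0, 223.1, 70.7]
ee_rot: [-0.071, 0.997, 0.0, 0.001]
contact_force: [-0.6, -1.1, 6.5]
gripper_width: 18.8
grasp_force: 59.2
```

>>> drive_tool --deltas '[[[0,0.8,0],[0,0,0]],[[0,0.8,0],[0,0,0]],[[0,0.8,0],[0,0,0]],[[0,0.8,0],[0,0,0]],[[0,0.8,0],[0,0,0]],[[0,0.6,0],[0,0,0]],[[0,0.3,0],[0,0,0]],[[0,0,0],[0,0,0]],[[0,0,0],[0,0,0]],[[0,0,0],[0,0,0]],[[0,0,0],[0,0,0]]]'

```text
clock: 13.2
position: [556.1, 272.4, 70.7]
ee_rot: [-0.071, 0.997, 0.001, 0.001]
contact_force: [-1.2, 1.1, 5.1]
gripper_width: 19.0
grasp_force: 59.3
```

```bash
python3 - <<'E'
from bench import arm
from h import *
s=arm.read_state();w=np.array([590.5,276.7,75]);print(s["position"],s["contact_force"],s["gripper_width"],R.from_quat(s["ee_rot"]).as_matrix().T@(w-s["position"]))
E
```

```text
[556.08558222 272.3901483   70.7098919 ] [-1.19882244  1.05642345  5.08122843] 18.979931450109323 [-34.68809196  -0.60999395  -4.20668327]
```

>>> drive_tool --deltas '[[[0,0,0],[0,0,0]],[[0,0,0],[0,0,0]],[[0,0,0],[0,0,0]],[[0,0,0],[0,0,0]],[[0,0,-3],[0,0,0]],[[0,0,-4],[0,0,0]],[[0,0,-4],[0,0,0]],[[0,0,-4],[0,0,0]],[[0,0,-2],[0,0,0]]]' --claw 5

```text
clock: 14.1
position: [556.7, 272.1, 243.7]
ee_rot: [-0.071, 0.997, 0.001, 0.003]
contact_force: [0.2, 0.1, -0.1]
gripper_width: 50.1
grasp_force: 0.0
```

>>> drive_tool --deltas '[[[0,0,0],[0,0,0]],[[0,0,0],[0,0,0]],[[0,0,0],[0,0,0]],[[0,0,0],[0,0,0]],[[0,0,0],[0,0,0]]]' --claw 0

```text
clock: 14.6
position: [555.1, 271.2, 238.0]
ee_rot: [-0.071, 0.997, -0.001, -0.001]
contact_force: [-0.7, -0.0, -0.0]
gripper_width: 0.5
grasp_force: 0.0
```

```bash
python3 - <<'E'
from bench import arm,get_image
from h import *
s=arm.read_state();d=get_image("wrist")
a=d["img"][:,:,::-1]
print(s["position"],yaw(-R.from_quat(s["ee_rot"]).as_matrix()[:,0]))
cv2.imwrite("pics/w4f.png",a)
cv2.imwrite("pics/w4.png",cv2.resize(a[100:250,240:420],None,fx=4,fy=4,interpolation=cv2.INTER_CUBIC))
E
```

```text
[555.12283341 271.24833909 237.98024593] 8.123703283156896
```

View pics/w4.png

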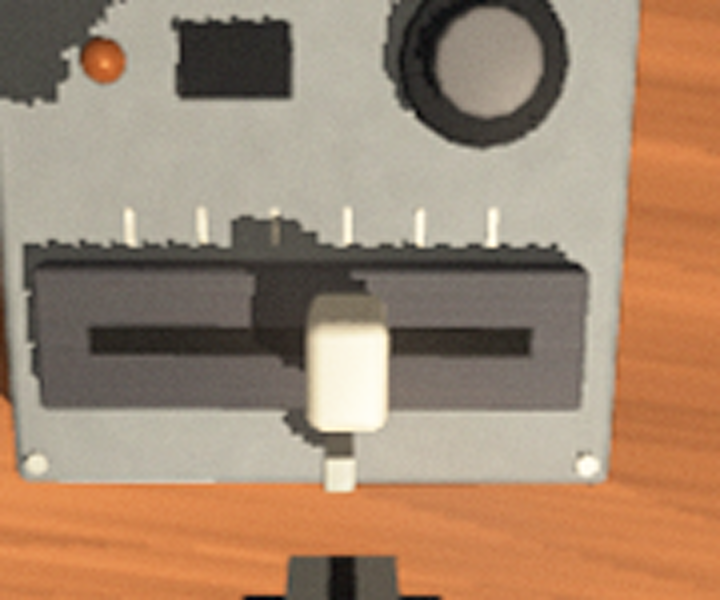

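The grip's top spans about x 307–389 and the pointer's top 325–356, so the grip sits slightly too far towards +y. I measure this more exactly.

```bash
python3 - <<'E'
from bench import arm,get_image
from h import *
s=arm.read_state();d=get_image("wrist")
g=cv2.cvtColor(d["img"],cv2.COLOR_RGB2GRAY).astype(float)
def edges(rows,c0,c1):
    p=g[rows[0]:rows[1],c0:c1].mean(0);q=np.gradient(p);print(p.round().astype(int).tolist())
    m=lambda lo,hi,sg:(np.clip(sg*q[lo:hi],0,None)*np.arange(c0+lo,c0+hi)).sum()/np.clip(sg*q[lo:hi],0,None).sum()
    h=(c1-c0)//2
    return m(0,h,1),m(h,c1-c0,-1)
for n,r,c0,c1,z in [("grip",(187,203),308,346,99.5),("ptr",(216,220),317,333,75)]:
    e=edges(r,c0,c1);row=sum(r)/2-.5
    print(n,e,[tool(d,s,(x,row),z)[1].round(2)[:2] for x in (*e,sum(e)/2)])
for z in (60,65): print("btn",tool(d,s,(240+490/4,100+61/4),z))
E
```

```text
[101, 100, 96, 88, 87, 88, 89, 85, 117, 173, 210, 231, 240, 243, 244, 244, 245, 246, 246, 247, 248, 249, 250, 250, 251, 251, 249, 245, 212, 119, 109, 111, 112, 113, 113, 112, 114, 112]
grip (np.float64(317.2045941210823), np.float64(336.3666521169795)) [array([-3.58, -6.49]), array([-3.57, 11.85]), array([-3.57,  2.68])]
[186, 186, 187, 164, 193, 233, 230, 231, 234, 236, 231, 204, 187, 187, 187, 185]
ptr (np.float64(321.3290598290598), np.float64(328.0122549019608)) [array([-35.59,  -2.93]), array([-35.58,   4.18]), array([-35.58,   0.62])]
btn (array([481.11597627, 299.97439621,  60.        ]), array([ 69.04951989,  39.01098516, 178.35012698]))
btn (array([481.14846811, 299.38566575,  65.        ]), array([ 69.10837701,  38.4186743 , 173.35079073]))
```

>>> drive_tool --deltas '[[[0,0.1,4],[0,0,0]],[[0,0,4],[0,0,0]],[[0,0,2],[0,0,0]],[[0,0,0],[0,0,0]],[[0,0,2],[0,0,0]],[[0,0,2],[0,0,0]],[[0,0,2],[0,0,0]],[[0,0,0.7],[0,0,0]],[[0,0,0],[0,0,0]],[[0,0,0],[0,0,0]],[[0,0,0],[0,0,0]]]' --claw 5

```text
clock: 15.8
position: [556.2, 273.1, 73.9]
ee_rot: [-0.071, 0.997, 0.001, 0.001]
contact_force: [0.6, 0.1, 0.7]
gripper_width: 50.0
grasp_force: 0.0
```

>>> drive_tool --deltas '[[[0,0,0],[0,0,0]],[[0,0,0],[0,0,0]],[[0,0,0],[0,0,0]],[[0,0,0],[0,0,0]],[[0,0,0],[0,0,0]],[[0,0,0],[0,0,0]]]' --claw 1.6

```text
clock: 16.4
position: [555.6, 272.7, 73.2]
ee_rot: [-0.071, 0.997, 0.0, 0.0]
contact_force: [-2.2, 0.4, 6.9]
gripper_width: 19.0
grasp_force: 59.5
```

>>> drive_tool --deltas '[[[0,-0.1,0],[0,0,0]],[[0,-0.12,0],[0,0,0]],[[0,0,0],[0,0,0]],[[0,0,0],[0,0,0]],[[0,0,0],[0,0,0]]]'

```text
clock: 16.9
position: [555.8, 270.8, 73.2]
ee_rot: [-0.071, 0.997, 0.0, 0.001]
contact_force: [-2.2, 1.1, 5.3]
gripper_width: 18.9
grasp_force: 59.6
```

>>> drive_tool --deltas '[[[0,0,0],[0,0,0]],[[0,0,0],[0,0,0]],[[0,0,0],[0,0,0]],[[0,0,0],[0,0,0]],[[0,0,-3],[0,0,0]],[[0,0,-4],[0,0,0]],[[0,0,-4],[0,0,0]],[[0,0,-4],[0,0,0]],[[0,0,-1.7],[0,0,0]]]' --claw 5

```text
clock: 17.8
position: [557.1, 271.0, 244.2]
ee_rot: [-0.071, 0.997, 0.002, 0.003]
contact_force: [-0.2, 1.3, -0.3]
gripper_width: 49.9
grasp_force: 0.0
```

>>> drive_tool --deltas '[[[0,0,0],[0,0,0]],[[0,0,0],[0,0,0]],[[0,0,0],[0,0,0]],[[0,0,0],[0,0,0]],[[0,0,0],[0,0,0]]]' --claw 0

```text
clock: 18.3
position: [555.3, 270.1, 238.0]
ee_rot: [-0.071, 0.997, -0.001, -0.001]
contact_force: [0.0, 0.2, -0.7]
gripper_width: -0.1
grasp_force: 0.0
```

```bash
python3 - <<'E'
from bench import arm,get_image
from h import *
s=arm.read_state();d=get_image("wrist");print(s["position"])
g=cv2.cvtColor(d["img"],cv2.COLOR_RGB2GRAY).astype(float)
def half(r,c0,c1,lo,hi):
    p=g[r[0]:r[1],c0:c1].mean(0);print(p.round().astype(int).tolist())
    i=np.where(p>lo)[0][0];j=np.where(p>hi)[0][-1]
    return c0+i-(p[i]-lo)/(p[i]-p[i-1]),c0+j+(p[j]-hi)/(p[j]-p[j+1])
for n,r,c0,c1,lo,hi,z in [("grip",(187,203),305,346,165,180,99.5),("ptr",(216,220),316,335,208,208,75)]:
    e=half(r,c0,c1,lo,hi);row=sum(r)/2-.5
    print(n,e,tool(d,s,(sum(e)/2,row),z)[1].round(2)[:2])
cv2.imwrite("pics/w5.png",cv2.resize(d["img"][100:250,240:420,::-1],None,fx=4,fy=4,interpolation=cv2.INTER_CUBIC))
E
```

```text
[555.30289408 270.09069167 238.00019769]
[100, 99, 98, 99, 98, 94, 92, 88, 88, 88, 86, 130, 186, 216, 235, 242, 243, 244, 244, 245, 246, 247, 247, 248, 249, 250, 250, 251, 250, 248, 241, 192, 107, 108, 111, 109, 111, 110, 110, 111, 111]
grip (np.float64(316.62331838565024), np.float64(336.13589364844904)) [-3.5   2.29]
[186, 186, 187, 187, 186, 164, 188, 230, 229, 231, 234, 235, 238, 224, 184, 186, 186, 184, 183]
ptr (np.float64(322.4767441860465), np.float64(329.39130434782606)) [-35.48   1.97]
```

View pics/w5.png

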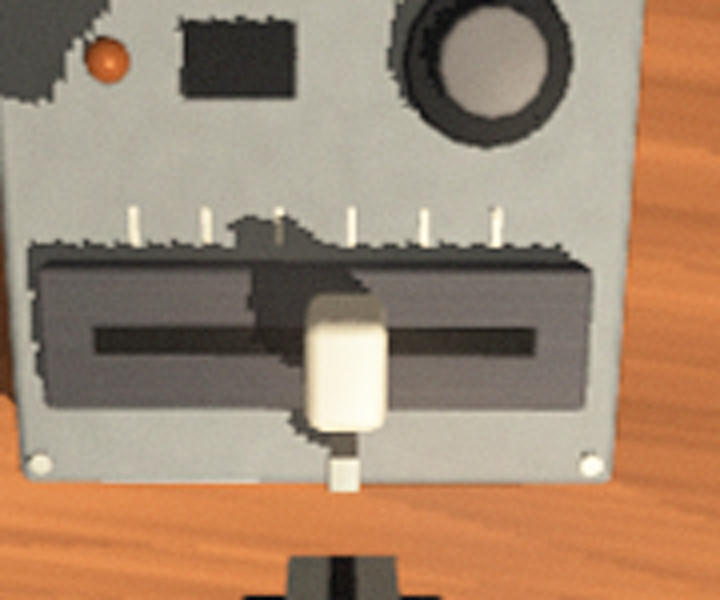

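The grip and pointer are now level to about 0.3 mm (tops centred near x 346 and 344 in the crop, which is right once their heights are allowed for). The button is at (494,61). Now I press it.

>>> drive_tool --deltas '[[[3.45,1.95,0],[0,0,0]],[[3.45,1.95,0],[0,0,0]],[[0,0,4],[0,0,0]],[[0,0,4],[0,0,0]],[[0,0,4],[0,0,0]],[[0,0,2.5],[0,0,0]],[[0,0,0],[0,0,0]],[[0,0,0],[0,0,0]],[[0,0,0],[0,0,0]]]'

```text
clock: 19.25
position: [482.9, 300.2, 96.2]
ee_rot: [-0.071, 0.997, 0.001, 0.001]
contact_force: [0.3, -0.2, -0.4]
gripper_width: -0.1
grasp_force: 0.0
```

>>> drive_tool --deltas '[[[0,0,0.3],[0,0,0]],[[0,0,0.3],[0,0,0]],[[0,0,0.3],[0,0,0]],[[0,0,0],[0,0,0]],[[0,0,0],[0,0,0]]]'

```text
clock: 19.75
position: [481.8, 299.1, 85.3]
ee_rot: [-0.071, 0.997, -0.0, -0.0]
contact_force: [0.3, 0.4, 0.2]
gripper_width: 0.1
grasp_force: 0.0
```

>>> drive_tool --deltas '[[[0,0,0.3],[0,0,0]],[[0,0,0.3],[0,0,0]],[[0,0,0],[0,0,0]],[[0,0,0],[0,0,0]]]'

```text
clock: 20.15
position: [481.7, 299.1, 79.1]
ee_rot: [-0.071, 0.997, -0.0, -0.0]
contact_force: [0.3, -0.4, 0.0]
gripper_width: -0.1
grasp_force: 0.0
```

>>> drive_tool --deltas '[[[0,0,0.3],[0,0,0]],[[0,0,0.3],[0,0,0]],[[0,0,0],[0,0,0]],[[0,0,0],[0,0,0]]]'

```text
clock: 20.55
position: [481.7, 299.1, 73.2]
ee_rot: [-0.071, 0.997, -0.0, -0.0]
contact_force: [0.3, -0.6, -0.1]
gripper_width: -0.0
grasp_force: 0.0
```

>>> drive_tool --deltas '[[[0,0,0.3],[0,0,0]],[[0,0,0.2],[0,0,0]],[[0,0,0],[0,0,0]],[[0,0,0],[0,0,0]]]'

```text
clock: 20.95
position: [481.8, 299.1, 68.2]
ee_rot: [-0.071, 0.997, -0.0, -0.0]
contact_force: [0.4, -0.3, 0.0]
gripper_width: -0.1
grasp_force: 0.0
```

>>> drive_tool --deltas '[[[0,0,0.2],[0,0,0]],[[0,0,0.2],[0,0,0]],[[0,0,0],[0,0,0]],[[0,0,0],[0,0,0]]]'

```text
clock: 21.35
position: [482.0, 299.4, 64.7]
ee_rot: [-0.071, 0.997, 0.0, 0.0]
contact_force: [-0.5, -0.1, 2.8]
gripper_width: 0.0
grasp_force: 1.4
```

Contact at about 67 mm; pressing on to the bottom.

>>> drive_tool --deltas '[[[0,0,0.2],[0,0,0]],[[0,0,0.2],[0,0,0]],[[0,0,0],[0,0,0]],[[0,0,0],[0,0,0]]]'

```text
clock: 21.75
position: [482.1, 299.4, 61.1]
ee_rot: [-0.071, 0.997, 0.0, 0.0]
contact_force: [-1.6, -1.0, 6.7]
gripper_width: -0.0
grasp_force: 3.6
```

>>> drive_tool --deltas '[[[0,0,0.2],[0,0,0]],[[0,0,0.1],[0,0,0]],[[0,0,0],[0,0,0]],[[0,0,0],[0,0,0]]]'

```text
clock: 22.15
position: [482.1, 299.5, 60.8]
ee_rot: [-0.072, 0.997, 0.0, 0.001]
contact_force: [-7.0, -2.5, 21.7]
gripper_width: 0.4
grasp_force: 10.9
```

The button is bottomed: about 6 mm of travel, then a hard stop. I lift clear and check everything.

>>> drive_tool --deltas '[[[0,0,-1],[0,0,0]],[[0,0,-3],[0,0,0]],[[0,0,-4],[0,0,0]],[[0,0,-4],[0,0,0]],[[0,0,-4],[0,0,0]],[[0,0,-4],[0,0,0]],[[-4,-4,0],[0,0,0]],[[-4,-4,0],[0,0,0]],[[-4,-3,0],[0,0,0]],[[-4,-3,0],[0,0,0]],[[0,0,0],[0,0,0]],[[0,0,0],[0,0,0]]]'

```text
clock: 23.35
position: [649.8, 189.9, 255.0]
ee_rot: [-0.07, 0.998, -0.0, -0.002]
contact_force: [-0.6, 0.2, -0.7]
gripper_width: 0.2
grasp_force: 0.0
```

```bash
python3 - <<'E'
from bench import arm,get_image
from h import *
print(arm.read_state()["position"])
a=get_image("top")["img"][80:290,140:440,::-1];b=get_image("wrist")["img"][:,:,::-1]
cv2.imwrite("pics/fin.png",np.hstack([cv2.resize(a,(400,280),interpolation=cv2.INTER_CUBIC),cv2.resize(b,(400,280))]))
E
```

```text
[649.75032429 189.93632008 254.96745423]
```

View pics/fin.png

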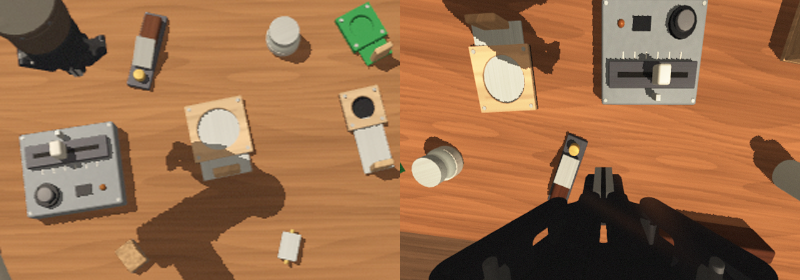

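The wide port is full of blade (shut) and the small port is dark (open). The grip stands at the pointer, the button is released and the bystanders haven't moved.

```bash
python3 -c "
from bench import arm
print(arm.job_done())"
```

```text
the job is handed in; nothing more can be done
None
```

The job is handed in: wide gate shut and small gate open, each to its end stop, suction grip level with the pointer to about 0.3 mm, then the start button pressed right down and released, with the bystanders left where they were.

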